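# Serve the budgie: push the bowl over the cage lip and lay the perch

### The job

Push the green bowl up the little ramp and over the lip so that it sits flat on the floor inside the cage; slide it all the way, do not carry it through the air. Then pick the wooden perch up from the turntable and lay it across the two orange notched posts in front of the doorway, cradled in both V-notches and roughly centred, without dropping it in from above. Do not bump hard into the cage or its raised door, and leave the jar, dish, scoop and tin where they are.

Things in the scene. Friction and masses are not known exactly. Their poses are not given: they have to be found in the camera images.
- cage: Fixed small wire bird cage on a blue tray, 320 wide, 270 deep, 290 mm high. Origin: table level, middle of the doorway, on the inner edge of the front lip. x points level into the cage (pushing direction), y to the left looking in, z up. Doorway 200 mm wide, 165 mm high. Tray floor 8 mm above the table.
- ramp_toe (a point): Middle of the foot of the wooden ramp, at table level, at x=-130 mm in the cage frame. The ramp is 140 mm wide and rises evenly to 15 mm height at x=-20 mm, where it meets the lip. Axes as the cage's.
- lip (a point): Middle of the inner top edge of the blue front lip, x=0 in the cage frame, 15 mm above the table. The lip is flat from x=-20 to 0 mm; behind it the surface drops 7 mm to the tray floor. Axes as the cage's.
- door_edge (a point): Middle of the outer lower edge of the raised door, a white frame held level over the threshold: x=-20 mm in the cage frame, 165 mm above the table, over the whole doorway width. An upright tool cannot follow the bowl over the lip below it: lean the tool back, out of the cage, by 30 to 45 degrees.
- notch (a point): Where the perch's centre must lie: midway between the V-notches, cage frame x=-110, y=0, 62 mm above the table; the perch lies along the cage's y. The orange posts stand beside the ramp at y=+80 and -80 mm (14 mm thick, 146 mm free between, tops 65 mm high). The 90 degree notches open upwards, 34 mm wide at the mouth, lowest point 48 mm high. Nothing is above them.
- bowl: Loose round green silicone bowl, rim 110 mm, foot 82 mm across, 45 mm high, wall 4 mm, about 250 g, on the table before the ramp, up to 30 mm either side of the ramp's middle line. Origin: centre of its underside, z up. Outer radius 41 mm at 3 mm height, 47 at 14, 55 at the rim. Its foot is past the lip, and it drops flat, once its centre is beyond x=42 mm in the cage frame.
- perch: Loose wooden round rod, 200 mm long, 20 mm diameter, about 60 g, lying on the turntable. Its own x axis runs along the rod; it may roll.
- perch_center (a point): The middle of the perch, on the rod's axis.
- turntable: White plastic turntable, a disc 340 mm across, its top 22 mm above the table; it stands firm. Origin: centre of its underside. Carries the perch, the jar and the dish.
- jar: Bystander: closed glass treat jar on the turntable, 72 mm across, 120 mm high. Origin: centre of its underside.
- dish: Bystander: small blue ceramic dish on the turntable, 76 mm across, 32 mm high. Origin: centre of its underside.
- scoop: Bystander: steel scoop lying on the table beyond the bowl, 180 mm long, 25 mm high. Origin: underside, where the handle (towards its -x, 107 mm long) meets the pan (towards +x, 75 by 50 mm).
- tin: Bystander: yellow tin at the far side of the table, 74 mm across, 110 mm high. Origin: centre of its underside.
There are look-alikes about, which are no part of the job. Of the things that look like the bowl, the middle-sized one is meant.

How it is judged:
By the outcome, as a careful person would: the job done as asked, in the order asked, and still so for the second after the job is handed in, with the robot touching nothing.
It also fails if it takes over 69 s, if anything falls off the work surface, if the arm or the gripper's body presses on something with over 40 N, if the wrist force passes 120 N, or if a joint passes its speed limit or range.

### The arm

A 6-joint arm with a two-finger parallel gripper is mounted at the origin on the work surface. World frame = base frame: x ahead of the robot, y to its left, z up, the work surface at z = 0. Lengths are in m, angles in rad, forces in N, time in s.
With the tool pointing down it reaches from about 0.325 to 0.85 m from the base axis. Payload 4.4 kg.
Tool frame: the origin (TCP) lies at the very end of the fingers, on their centre line; the grasp point (between the pads) lies 19 mm behind it (grasp_offset is the distance from the TCP to the grasp point, in m); z points along the fingers, y is the line along which they close (so a half turn about z gives the same grasp; the last joint's range is limited). The gripper opens to 94 mm and grips with 3 to 60 N. Pads are 16 mm wide; open, the fingers measure 119 mm over their backs; the gripper's body (75 mm by 177 mm) begins 78 mm behind the grasp point.
Start: joints at [0.996, 0.207, 1.542, -0, 1.393, -0.15], TCP at [0.237, 0.524, 0.205] pointing down, gripper open.
Joint ranges: [-2.73, 2.73], [-0.86, 2.22], [0.23, 2.46], [-1.11, 4.25], [0.08, 2.63], [-2.82, 2.82]. Speed limits (rad/s): [2.79, 2.79, 3.14, 3.14, 3.14, 3.14].

### API

Orientations are given as [roll, pitch, yaw] about the fixed x, y, z axes, in that order (R = Rz(yaw) Ry(pitch) Rx(roll)).
In Python, from rig import read_state, get_image, camera_params, hand_in, regions_of, grasp_offset gives the robot as it stands.
- The arm moves only by the shell command python3 -m pendant 'ROWS'. ROWS is JSON, a list of rows, each a list of 3 entries, a list of its own where there are three numbers: the shift along the tool's x, y, z in m, then the turn, a rotation vector about the tool's x, y, z in degrees, then the opening, from -1 (shut) to 1 (fully open), so that 0 is half open. A call has 1 to 5 rows; each row shifts and turns the commanded pose from where the row before left it, along the tool's axes as they then stand; what a row does not reach is not made up. A row lasts 1/10 s, in which the tool goes at most 50 mm and 8.59 degrees, less where a joint would pass 70% of its speed; a pose out of reach is approached as far as the arm can. A call with a gripper value outside its range is refused whole. The fingers move at their own pace and stop on an object; the grip force is fixed at half the most. Time passes only in rows, so rows that do not move let the fingers close. It gives the time, the measured TCP pose, the force, the opening and the grip force at its end, in the units of the state.
- read_state(): the state, without advancing time (a new reading comes with each control period).
- get_image(name): name is "side" or "top" or "wrist"; returns (picture, depth): 384x512x3 uint8, blue, green, red; 384x512 float32, m along the optical axis (not along the pixel's ray), 0 where there is no reading.
- camera_params(name): a dict with "camera_matrix" (3x3 intrinsics, pixels), "T" (4x4, takes a point from camera to world coordinates); the wrist camera has in their place "mount" (4x4, takes a point from camera to tool coordinates, whose origin is the TCP and whose axes are the flange's). Camera axes: x right, y down, z forward; pixel columns grow to the right and rows downward; lengths in m; the calibration is good to about 2 mm. A picture is of the moment at which its call begins: read the wrist's pose just before it. camera_params takes no time and is no camera call.
- hand_in(): hands the job in; it is judged then, once.
Trained networks look in the newest picture that a camera, given by its name, has taken for a name from the list of things; names that differ only in an ending like _2 or _b are one class to them, and where a whole thing is asked for, a point or a joint stands for the part that bears it (a point fixed in the world has none). Each returns a list of dicts, best first, with "conf" (0 to 1); they miss things now and then, are a little off and sometimes report something else, mostly with a low value. They report only what shows in the picture. A call takes as long as a camera call. They do not tell look-alikes from the thing itself.
- regions_of(target, camera): "region" (384x512 bool, what is visible of it) and "centre" ([column, row] in pixels, amid what is visible of it).
The state is a dict: "time": time; "joint_pos": joint angles; "qvel": joint speeds; "joint_torque": joint torques, N m; "eef_pos": TCP position; "ee_rot": TCP orientation; "ft_force": force on the tool from outside, world axes, zero at the start; "wrist_torque": the same for the moment, N m; "opening": finger opening in m; "finger_force": force on a finger pad.
Only numpy, scipy, OpenCV 4.12 (cv2) and the standard library are available. Lean on these libraries where they do the work, as an engineer would, in place of code of your own. Each camera call takes 0.05 s, during which the arm holds its last target. There are 200 camera calls.

## Working session

There is one attempt and no reset: what is moved stays moved. The work goes in short steps, Python scripts to look and compute and a shell command to move; the robot and the scene stay as the last step left them, time stands still between calls to the robot, and variables do not carry over. Pictures are saved under pics/ and viewed, at most 10 in all, crops included, and the job is handed in when it is done.

```bash
ls; mkdir -p pics
cat > h.py <<'E'
import numpy as np, cv2
from rig import *
from scipy.spatial.transform import Rotation as R
def pose():
    s=read_state(); T=np.eye(4); T[:3,:3]=R.from_euler('xyz',s['ee_rot']).as_matrix(); T[:3,3]=s['eef_pos']; return T
def cloud(name):
    c=camera_params(name); T0=pose(); im,d=get_image(name)
    K=np.array(c['camera_matrix']); T=np.array(c['T']) if 'T' in c else T0@np.array(c['mount'])
    v,u=np.mgrid[:384,:512]
    P=np.stack([(u-K[0,2])/K[0,0]*d,(v-K[1,2])/K[1,1]*d,d],-1)@T[:3,:3].T+T[:3,3]
    P[d==0]=np.nan
    return im,P
E
python3 - <<'E'
from h import *
ims=[]
for n in ['side','top']:
    im,P=cloud(n); ims.append(im); np.save(n+'.npy',P); cv2.imwrite(n+'.png',im)
    for t in ['cage','bowl','perch','turntable','jar','dish','scoop','tin']:
        for r in regions_of(t,n)[:4]:
            m=r['region']; Q=P[m]; Q=Q[~np.isnan(Q[:,0])]
            print(n,t,round(r['conf'],2),np.round(r['centre']),m.sum(),'med',np.round(np.median(Q,0),3) if len(Q) else '', 'lo',np.round(np.percentile(Q,3,0),3),'hi',np.round(np.percentile(Q,97,0),3))
cv2.imwrite('pics/side1.png',cv2.resize(ims[0],(800,600)));cv2.imwrite('pics/top1.png',cv2.resize(ims[1],(800,600)))
print(read_state(),grasp_offset)
E
```

```text
pics
side cage 0.69 [209. 168.] 4092 med [0.561 0.318 0.011] lo [0.403 0.107 0.001] hi [0.726 0.577 0.289]
side bowl 0.96 [141. 194.] 1058 med [0.244 0.268 0.039] lo [0.179 0.17  0.007] hi [0.308 0.307 0.062]
side bowl 0.72 [245. 199.] 521 med [0.543 0.01  0.027] lo [ 0.49  -0.052  0.005] hi [0.588 0.049 0.045]
side bowl 0.66 [201. 211.] 322 med [0.384 0.045 0.02 ] lo [ 0.346 -0.003  0.003] hi [0.415 0.07  0.032]
side bowl 0.55 [318. 200.] 721 med [ 0.702 -0.182  0.072] lo [ 0.686 -0.199  0.007] hi [ 0.744 -0.141  0.111]
side perch 0.71 [293. 249.] 397 med [ 0.486 -0.309  0.039] lo [ 0.4   -0.324  0.024] hi [ 0.589 -0.286  0.043]
side perch 0.39 [206. 162.] 5570 med [0.563 0.344 0.014] lo [ 0.403  0.108 -0.138] hi [1.472 1.795 0.291]
side turntable 0.76 [304. 267.] 6036 med [ 0.472 -0.369  0.022] lo [ 0.358 -0.508  0.013] hi [ 0.638 -0.206  0.024]
side jar 0.96 [344. 253.] 1282 med [ 0.507 -0.465  0.102] lo [ 0.494 -0.484  0.03 ] hi [ 0.547 -0.427  0.143]
side scoop 0.58 [289. 191.] 295 med [ 0.746 -0.007  0.012] lo [ 0.705 -0.042 -0.001] hi [0.801 0.051 0.027]
side scoop 0.46 [297. 
[... 1574 characters left out ...]
.13   0.114]
{'time': 0.9, 'joint_pos': array([ 9.95496392e-01,  2.06537364e-01,  1.54150007e+00, -2.88043775e-05,
        1.39350468e+00, -1.50521428e-01]), 'qvel': array([-0.00099792, -0.00024157,  0.00020551,  0.00167356, -0.00113333,
        0.00122478]), 'joint_torque': array([-1.42613690e-04, -3.70882845e+01, -2.81763089e+01,  6.98575191e-02,
        2.74225610e-02, -2.80418061e-05]), 'eef_pos': array([0.23700083, 0.52388899, 0.20548225]), 'ee_rot': array([3.14154694e+00, 3.56108859e-05, 2.71681923e+00]), 'ft_force': array([ 0.1064154 , -0.19656837,  0.261825  ]), 'wrist_torque': array([ 0.03474535, -0.01273199, -0.0239154 ]), 'finger_force': 0.0, 'opening': 0.09396087468159486} 0.0188
```

View pics/side1.png

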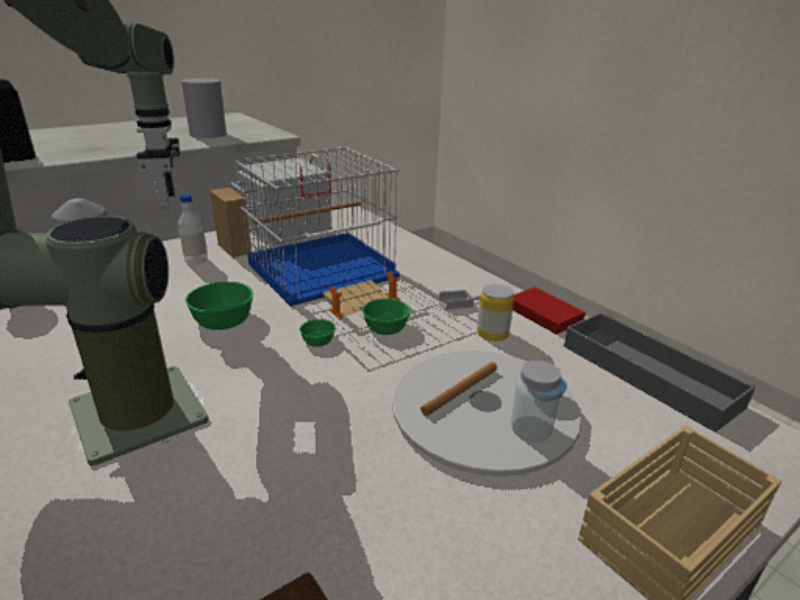

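View pics/top1.png

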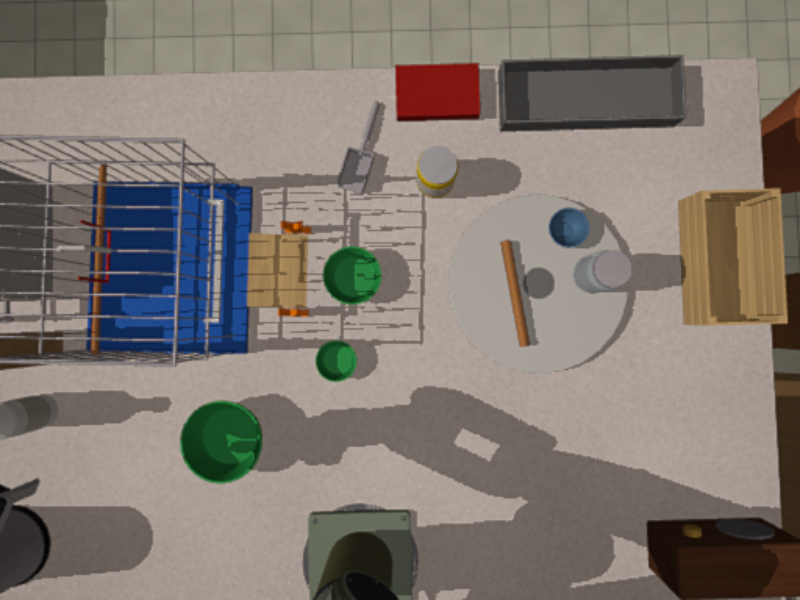

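The bowls in the top view (800 px) are at (352,275), (336,360) and (221,441). The middle-sized one, at world (0.54, 0.0), is the target. The orange posts are at (295,228) and (293,311), and the perch runs from (506,241) to (523,345).

Run:
```python
from h import *
im=cv2.imread('top.png'); P=np.load('top.npy'); hsv=cv2.cvtColor(im,cv2.COLOR_BGR2HSV)
H,S,V=[hsv[...,i].astype(int) for i in range(3)]
X,Y,Z=P[...,0],P[...,1],P[...,2]
def line(Q): # PCA
    c=Q.mean(0); u=np.linalg.svd(Q-c,full_matrices=False)[2][0]; return c,u
box=(X>.4)&(X<.72)&(Y>.05)&(Y<.5)
o=box&(H<13)&(S>170)&(Y<.2)
for s in (0,1):
    m=o&((X>.56) if s else (X<.56)); m&=Z>.045
    print('post',m.sum(),np.round([np.nanmin(P[m],0),np.nanmax(P[m],0),np.nanmean(P[m],0)],4).tolist())
b=box&(H>100)&(H<130)&(S>120)&(Z<.03)
# front edge: per row, min Y of blue
pts=[]
for r in range(384):
    k=np.where(b[r])[0]
    if len(k)>10: pts.append(P[r,k[-1]])
pts=np.array(pts); med=np.median(pts[:,1]); q=pts[abs(pts[:,1]-med)<.015]
print('front edge',len(q),q.min(0),q.max(0)); f=np.polyfit(q[:,0],q[:,1],1); print(f,np.arctan(f[0])*57.3)
t=box&(H>10)&(H<25)&(S>60)&(S<170)&(Y<.22)&(Z<.03)
print('ramp',t.sum(),np.round([np.nanpercentile(P[t],p,axis=0) for p in (1,50,99)],4).tolist())
w=box&(Z>.155)&(Z<.18)
print('door',w.sum(),np.round([np.nanpercentile(P[w],p,axis=0) for p in (1,50,99)],4).tolist())
pm=(X>.38)&(X<.62)&(Y<-.26)&(Y>-.34)&(Z>.034)
for n in('top','side'):
    P2=np.load(n+'.npy'); m=(P2[...,0]>.38)&(P2[...,0]<.62)&(P2[...,1]<-.26)&(P2[...,1]>-.34)&(P2[...,2]>.034)&(P2[...,2]<.06)
    Q=P2[m]; c,u=line(Q[:,:2]); a=(Q[:,:2]-c)@u; print(n,'perch',c+u*(a.min()+a.max())/2,u,np.ptp(a),Q[:,2].max())
# bowl rim
for n in('top','side'):
    P2=np.load(n+'.npy'); m=(P2[...,0]>.45)&(P2[...,0]<.62)&(P2[...,1]<.07)&(P2[...,1]>-.08)&(P2[...,2]>.036)&(P2[...,2]<.06)
    Q=P2[m][:,:2].astype(np.float32); print(n,'bowl',cv2.minEnclosingCircle(Q),len(Q))
v=np.unravel_index(0,(1,1))
```

```text
post 30 [[0.4688, 0.0935, 0.0494], [0.4811, 0.1307, 0.0672], [0.474, 0.1177, 0.0595]]
post 25 [[0.6256, 0.085, 0.0526], [0.6388, 0.1222, 0.0696], [0.6328, 0.1069, 0.0614]]
front edge 106 [0.40437932 0.19039239 0.00743692] [0.7177493  0.20928302 0.01981557]
[-0.04528583  0.22520519] -2.5931065486012206
ramp 1832 [[0.4745, 0.0887, -0.0019], [0.5546, 0.1425, 0.0077], [0.627, 0.1974, 0.0179]]
door 1350 [[0.4018, 0.1954, 0.1552], [0.5509, 0.2286, 0.1677], [0.7185, 0.495, 0.1778]]
top perch [ 0.49860843 -0.30302868] [-0.98900456 -0.14788505] 0.1993319911356287 0.04851769031828801
side perch [ 0.49922607 -0.30621328] [-0.98956878 -0.14406119] 0.20440549671549618 0.04413477957963441
top bowl ((0.5395848751068115, -0.001507377135567367), 0.05462517961859703) 246
side bowl ((0.5369440317153931, -0.00021806443692184985), 0.05681132897734642) 177
```

```bash
cat >> h.py <<'E'
O=np.array([.559,.2205,0]); A=np.radians(-3.0)
CX=np.array([-np.sin(A),np.cos(A),0]); CY=np.array([-np.cos(A),-np.sin(A),0])
C=np.stack([CX,CY,[0,0,1]],1)
def w2c(p): return (np.asarray(p)-O)@C
def c2w(p): return O+C@np.asarray(p)
def go(target):
    T=pose(); print('tool shift',np.round(T[:3,:3].T@(np.asarray(target)-T[:3,3]),4),'tcp',T[:3,3].round(4),'cage',w2c(T[:3,3]).round(4),'toolz',T[:3,2].round(3),'tooly cage',(C.T@T[:3,1]).round(3))
E
p="python3 -m pendant"
$p '[[[0,0,-0.018],[0,0,8.59],0],[[0,0,-0.018],[0,0,8.59],0],[[0,0,-0.018],[0,0,8.59],0],[[0,0,-0.018],[0,0,8.59],0]]' &&
$p '[[[0,0,-0.018],[0,0,8.59],0],[[0,0,-0.018],[0,0,8.59],0],[[0,0,-0.018],[0,0,8.59],0],[[0,0,-0.018],[0,0,8.59],0]]' &&
$p '[[[-0.04,0.022,0],[0,0,0],0],[[-0.04,0.022,0],[0,0,0],0],[[-0.04,0.022,0],[0,0,0],0],[[-0.04,0.022,0],[0,0,0],0],[[-0.04,0.022,0],[0,0,0],0]]' &&
$p '[[[-0.04,0.022,0],[0,0,0],0],[[-0.04,0.022,0],[0,0,0],0],[[-0.04,0.022,0],[0,0,0],0],[[-0.04,0.022,0],[0,0,0],0],[[-0.04,0.022,0],[0,0,0],0]]' &&
$p '[[[-0.04,0.022,0],[0,0,0],0],[[-0.04,0.022,0],[0,0,0],0],[[-0.04,0.022,0],[0,0,0],0],[[-0.04,0.022,0],[0,0,0],0],[[-0.04,0.022,0],[0,0,0],0]]'
python3 - <<'E'
from h import *
im,P=cloud('wrist'); np.save('w.npy',P); cv2.imwrite('pics/w1.png',im)
for t in('bowl','ramp_toe','cage'):
  for r in regions_of(t,'wrist')[:3]: 
    Q=P[r['region']]; Q=Q[Q[:,2]>.038]
    print(t,r['conf'],r['centre'], cv2.minEnclosingCircle(Q[:,:2].astype(np.float32)) if len(Q)>5 else '')
go(c2w([-.31,.0095,.02])); print(read_state()['joint_pos'])
E
```

```text
time: 1.3
eef_pos: [0.2369, 0.5238, 0.2781]
ee_rot: [-3.141, 0.0, 2.111]
ft_force: [-0.8, 1.2, 0.1]
opening: 0.0654
finger_force: 0.0
time: 1.7
eef_pos: [0.2369, 0.5238, 0.3502]
ee_rot: [-3.142, -0.0, 1.511]
ft_force: [0.7, 0.2, -0.7]
opening: 0.047
finger_force: 0.0
time: 2.2
eef_pos: [0.3365, 0.3167, 0.3496]
ee_rot: [3.141, -0.0, 1.518]
ft_force: [1.5, 0.4, -0.7]
opening: 0.047
finger_force: 0.0
time: 2.7
eef_pos: [0.4358, 0.111, 0.3498]
ee_rot: [3.141, -0.0, 1.517]
ft_force: [0.4, 1.3, 0.9]
opening: 0.0469
finger_force: 0.0
time: 3.2
eef_pos: [0.535, -0.0948, 0.3496]
ee_rot: [3.141, -0.0, 1.517]
ft_force: [0.7, -0.3, -0.2]
opening: 0.047
finger_force: 0.0
bowl 0.74 [261.0, 89.0] ((0.5389819145202637, -0.001258295844309032), 0.054518137127161026)
bowl 0.64 [258.9, 265.5] ((0.519907534122467, -0.2991609573364258), 0.07614265382289886)
bowl 0.57 [154.7, 72.0] 
ramp_toe 0.74 [271.3, 13.2] ((0.5528383851051331, 0.10185505449771881), 0.0878642126917839)
ramp_toe 0.52 [268.7, 357.4] ((0.5218003988265991, -0.26491573452949524), 0.1887097805738449)
cage 0.7 [267.9, 13.7] ((0.5528383851051331, 0.10185505449771881), 0.0878642126917839)
tool shift [ 0.0045 -0.0009  0.3289] tcp [ 0.5344 -0.0935  0.3489] cage [-0.3148  0.0081  0.3489] toolz [-0.001  0.001 -1.   ] tooly cage [-0.003 -1.    -0.001]
[-3.33063073e-01  6.55673370e-02  1.40966753e+00  5.23882908e-04
  1.66788153e+00 -2.77737776e-01]
```

View pics/w1.png

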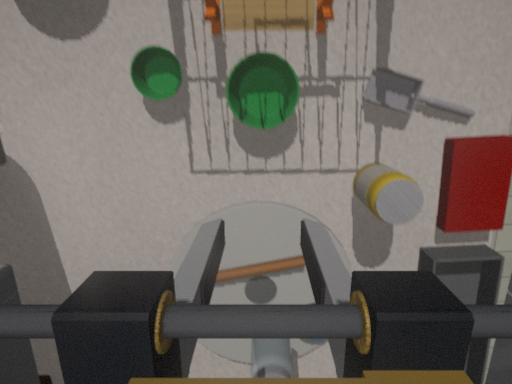

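The target bowl is at (263,90), with the ramp and posts square ahead at the top of the picture. I'll lower and lean the tool back.

```bash
p="python3 -m pendant"
$p '[[[-0.01,0,0.045],[0,0,0],0],[[0,0,0.045],[0,0,0],0],[[0,0,0.045],[0,0,0],0],[[0,0,0.045],[0,0,0],0]]' &&
$p '[[[0,0,0],[0,7.4,0],0],[[0,0,0],[0,7.4,0],0],[[0,0,0],[0,7.4,0],0],[[0,0,0],[0,7.4,0],0],[[0,0,0],[0,7.4,0],0]]' && $p '[[[0,0,0],[0,0,0],0]]'
python3 - <<'E'
from h import *
go(c2w([-.325,.0084,.018])); print(read_state()['joint_pos'])
E
```

```text
time: 3.8
eef_pos: [0.5337, -0.101, 0.1687]
ee_rot: [3.14, -0.0, 1.519]
ft_force: [1.5, -0.4, 0.4]
opening: 0.0469
finger_force: 0.0
time: 4.3
eef_pos: [0.5346, -0.1016, 0.1713]
ee_rot: [3.138, -0.65, 1.522]
ft_force: [0.1, 1.1, -0.6]
opening: 0.0469
finger_force: 0.0
time: 4.4
eef_pos: [0.5328, -0.1034, 0.1674]
ee_rot: [-3.136, -0.648, 1.512]
ft_force: [0.0, 1.0, -1.0]
opening: 0.0467
finger_force: 0.0
tool shift [-0.0903  0.0015  0.119 ] tcp [ 0.5328 -0.1034  0.1674] cage [-0.3248  0.0092  0.1674] toolz [ 0.03   0.603 -0.797] tooly cage [-0.003 -1.    -0.004]
[-0.67735288  0.37763166  1.55717403  0.51151376  1.61825629 -0.70431182]
```

```bash
p="python3 -m pendant"
$p '[[[-0.018,0,0.024],[0,0,0],0],[[-0.018,0,0.024],[0,0,0],0],[[-0.018,0,0.024],[0,0,0],0],[[-0.018,0,0.024],[0,0,0],0],[[-0.018,0,0.023],[0,0,0],0]]' &&
$p '[[[0.012,0,0.009],[0,0,0],0],[[0.012,0,0.009],[0,0,0],0],[[0.008,0,0.006],[0,0,0],0],[[0.008,0,0.006],[0,0,0],0],[[0.008,0,0.006],[0,0,0],0]]' &&
$p '[[[0.012,0.001,0.009],[0,0,0],0],[[0.012,0.001,0.009],[0,0,0],0],[[0.012,0.001,0.009],[0,0,0],0],[[0.012,0.001,0.009],[0,0,0],0],[[0.012,0.001,0.009],[0,0,0],0]]'
cat > look.py <<'E'
from h import *
import sys
go(c2w([-.13,0,.018])); 
for n in sys.argv[1:]:
  im,P=cloud(n); cv2.imwrite('last_%s.png'%n,im)
  hsv=cv2.cvtColor(im,cv2.COLOR_BGR2HSV); Q=w2c(P)
  m=(abs(hsv[...,0].astype(int)-70)<20)&(hsv[...,1]>110)&(Q[...,0]>-.34)&(Q[...,1]<.105)&(Q[...,1]>-.12)&(Q[...,2]>0.0)&(Q[...,2]<.09)
  q=Q[m]; print(n,len(q),'green lo',q.min(0).round(4),'hi',q.max(0).round(4)); zt=q[:,2].max()
  r=q[q[:,2]>zt-.012]; print('rim circle',cv2.minEnclosingCircle(r[:,:2].astype(np.float32)))
E
python3 look.py wrist top
```

```text
time: 4.9
eef_pos: [0.5345, -0.1013, 0.0204]
ee_rot: [3.14, -0.643, 1.522]
ft_force: [0.2, -0.7, 1.1]
opening: 0.0472
finger_force: 0.0
time: 5.4
eef_pos: [0.5382, -0.0429, 0.0218]
ee_rot: [3.138, -0.643, 1.52]
ft_force: [-0.5, -3.1, 0.5]
opening: 0.0469
finger_force: 0.8
time: 5.9
eef_pos: [0.5461, 0.0327, 0.0204]
ee_rot: [-3.141, -0.646, 1.517]
ft_force: [0.1, -2.3, 0.2]
opening: 0.0469
finger_force: 0.9
tool shift [0.045  0.003  0.0369] tcp [0.5461 0.0327 0.0204] cage [-0.1882  0.003   0.0204] toolz [ 0.032  0.601 -0.799] tooly cage [-0.001 -1.    -0.   ]
wrist 21704 green lo [-0.194  -0.0506  0.004 ] hi [-0.0858  0.0572  0.0505]
rim circle ((-0.14006417989730835, 0.0032678700517863035), 0.05450274050235748)
top 1075 green lo [-0.1888 -0.0499  0.0016] hi [-0.0842  0.0546  0.0556]
rim circle ((-0.1369902342557907, 0.0027149959933012724), 0.054026439785957336)
```

```bash
p="python3 -m pendant"
$p '[[[0.012,0.001,0.009],[0,0,0],0],[[0.0125,0.001,0.0083],[0,0,0],0],[[0.0132,0.001,0.0074],[0,0,0],0],[[0.0132,0,0.0074],[0,0,0],0],[[0.0132,0,0.0074],[0,0,0],0]]' && $p '[[[0.0132,0,0.0074],[0,0,0],0],[[0.0132,0,0.0074],[0,0,0],0]]'
python3 look.py wrist top
```

```text
time: 6.5
eef_pos: [0.5531, 0.1076, 0.0277]
ee_rot: [-3.141, -0.646, 1.518]
ft_force: [-0.4, -2.2, 0.1]
opening: 0.0472
finger_force: 0.7
time: 6.7
eef_pos: [0.5547, 0.1375, 0.032]
ee_rot: [3.142, -0.646, 1.518]
ft_force: [0.2, -1.5, 0.5]
opening: 0.0469
finger_force: 0.8
tool shift [-0.0458 -0.0001 -0.0171] tcp [0.5547 0.1375 0.032 ] cage [-0.0831 -0.0001  0.032 ] toolz [ 0.032  0.601 -0.799] tooly cage [-0.001 -1.     0.   ]
wrist 23719 green lo [-0.0897 -0.0657  0.0066] hi [0.0689 0.0707 0.0634]
rim circle ((-0.03488698601722717, -0.00047377432929351926), 0.054970674216747284)
top 1078 green lo [-0.0855 -0.0542  0.0053] hi [0.0279 0.0521 0.0667]
rim circle ((-0.03245603293180466, -4.190458275843412e-05), 0.05439462885260582)
```

```bash
p="python3 -m pendant"
$p '[[[0.0092,0,0.0072],[0,0,0],0],[[0.0092,0,0.0072],[0,0,0],0],[[0.0092,0,0.0072],[0,0,0],0],[[0.0092,0,0.0072],[0,0,0],0],[[0.0080,0,0.006],[0,0,0],0]]' && $p '[[[0.008,0,0.006],[0,0,0],0],[[0.008,0,0.006],[0,0,0],0],[[0.008,0,0.006],[0,0,0],0],[[0.008,0,0.006],[0,0,0],0]]'
python3 look.py wrist top
```

```text
time: 7.3
eef_pos: [0.5574, 0.1938, 0.0305]
ee_rot: [-3.141, -0.646, 1.517]
ft_force: [0.2, -1.4, -0.3]
opening: 0.047
finger_force: 0.5
time: 7.7
eef_pos: [0.5599, 0.2335, 0.0308]
ee_rot: [-3.141, -0.646, 1.517]
ft_force: [0.1, -1.1, -1.0]
opening: 0.0469
finger_force: 0.5
tool shift [-0.122  -0.     -0.0758] tcp [0.5599 0.2335 0.0308] cage [ 0.013  -0.0002  0.0308] toolz [ 0.032  0.601 -0.799] tooly cage [-0.001 -1.    -0.   ]
wrist 7606 green lo [ 0.0396 -0.0531  0.006 ] hi [0.1535 0.0659 0.0637]
rim circle ((0.063878633081913, -0.00032732984982430935), 0.05453979969024658)
top 715 green lo [ 0.0095 -0.052   0.0059] hi [0.1327 0.0541 0.0666]
rim circle ((0.06276591867208481, 0.00040350400377064943), 0.05387984216213226)
```

```bash
p="python3 -m pendant"
$p '[[[0,0,-0.03],[0,0,0],0],[[0,0,-0.045],[0,0,0],0],[[0,0,-0.045],[0,0,0],0],[[0,0,-0.045],[0,0,0],0],[[0,0,-0.045],[0,0,0],0]]' && $p '[[[-0.01,0,0],[0,0,0],0]]'
python3 look.py wrist top
python3 - <<'E'
from h import *
cv2.imwrite('pics/m.png',np.hstack([cv2.imread('last_wrist.png'),cv2.resize(cv2.imread('last_top.png')[80:240,0:200],(288,384*160*288//(200*384)))]) if 0 else cv2.imread('last_wrist.png'))
E
```

```text
time: 8.3
eef_pos: [0.5528, 0.1055, 0.2004]
ee_rot: [3.141, -0.646, 1.517]
ft_force: [1.2, -0.2, -0.3]
opening: 0.0472
finger_force: 0.0
time: 8.4
eef_pos: [0.5576, 0.0951, 0.1994]
ee_rot: [3.124, -0.643, 1.525]
ft_force: [0.7, 0.5, 0.0]
opening: 0.047
finger_force: 0.0
tool shift [-0.1125 -0.0077  0.1423] tcp [0.5576 0.0951 0.1994] cage [-0.1253 -0.0052  0.1994] toolz [ 0.045  0.598 -0.8  ] tooly cage [-0.004 -1.     0.014]
wrist 3068 green lo [ 0.0038 -0.0515  0.0067] hi [0.1489 0.062  0.0543]
rim circle ((0.05858602002263069, 0.0013176571810618043), 0.05507945641875267)
top 713 green lo [ 0.0045 -0.0531  0.0046] hi [0.1283 0.0541 0.0573]
rim circle ((0.0586734265089035, 0.0012854976812377572), 0.055798981338739395)
```

View pics/m.png

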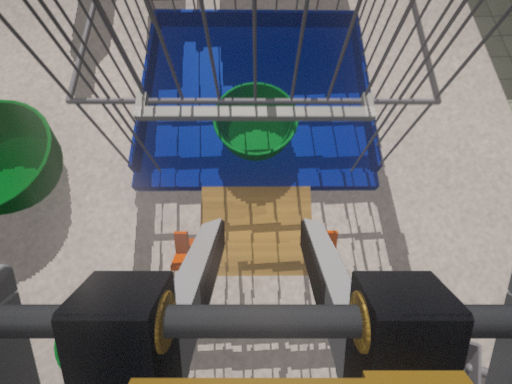

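The bowl, at (257,120) in this view, sits flat on the tray with its rim at 54 mm and its centre at x=+59 mm, past the lip. Next is the perch.

```bash
p="python3 -m pendant"
$p '[[[0,0,0],[0,-7.4,0],0],[[0,0,0],[0,-7.4,0],0],[[0,0,0],[0,-7.4,0],0],[[0,0,0],[0,-7.4,0],0],[[0,0,0],[0,-7.4,0],0]]' &&
$p '[[[-0.04,-0.0037,0],[0,0,0],0],[[-0.04,-0.0037,0],[0,0,0],0],[[-0.04,-0.0037,0],[0,0,0],0],[[-0.04,-0.0037,0],[0,0,0],0],[[-0.04,-0.0037,0],[0,0,0],0]]' &&
$p '[[[-0.04,-0.0037,0],[0,0,0],0],[[-0.04,-0.0037,0],[0,0,0],0],[[-0.04,-0.0037,0],[0,0,0],0],[[-0.04,-0.0037,0],[0,0,0],0],[[-0.04,-0.0037,0],[0,0,0],0]]' &&
$p '[[[0,0,0],[0,0,7.86],0],[[0,0,0],[0,0,7.86],0],[[0,0,0],[0,0,7.86],0],[[0,0,0],[0,0,7.86],0],[[0,0,0],[0,0,7.86],0]]' &&
$p '[[[0,0,0],[0,0,7.86],0],[[0,0,0],[0,0,7.86],0],[[0,0,0],[0,0,7.86],0],[[0,0,0],[0,0,7.86],0],[[0,0,0],[0,0,7.86],0]]' && $p '[[[0,0,0],[0,0,0],0]]'
cat > perch.py <<'E'
from h import *
import sys
for n in sys.argv[1:]:
  im,P=cloud(n); cv2.imwrite('last_%s.png'%n,im)
  for r in regions_of('perch',n)[:2]:
    Q=P[r['region']]; Q=Q[(Q[:,2]>.034)&(Q[:,2]<.055)]
    if len(Q)<20: continue
    c=np.median(Q[:,:2],0); u=np.linalg.svd(Q[:,:2]-c,full_matrices=False)[2][0]; a=(Q[:,:2]-c)@u
    mid=c+u*(np.percentile(a,1)+np.percentile(a,99))/2
    print(n,r['conf'],mid,'len',np.ptp(a),'ang',np.degrees(np.arctan(u[1]/u[0])),'ztop',np.percentile(Q[:,2],95)); go([*mid,.2])
  j=(P[...,2]>.12)&(P[...,2]<.16)&(P[...,1]<-.37)&(P[...,1]>-.52)
  print('jar y',P[j].min(0),P[j].max(0))
print(read_state()['ee_rot'],read_state()['joint_pos'])
E
python3 perch.py wrist top
```

```text
time: 9.0
eef_pos: [0.5517, 0.0995, 0.1916]
ee_rot: [-3.14, 0.005, 1.518]
ft_force: [1.0, 0.4, -0.5]
opening: 0.047
finger_force: 0.0
time: 9.5
eef_pos: [0.5219, -0.0996, 0.1902]
ee_rot: [-3.137, -0.002, 1.52]
ft_force: [0.9, 0.1, -0.1]
opening: 0.0471
finger_force: 0.0
time: 10.0
eef_pos: [0.4934, -0.2984, 0.1901]
ee_rot: [-3.138, -0.004, 1.519]
ft_force: [1.0, -0.1, 0.6]
opening: 0.0467
finger_force: 0.0
time: 10.5
eef_pos: [0.4938, -0.2969, 0.1899]
ee_rot: [-3.136, -0.001, 0.827]
ft_force: [-0.2, 0.5, -0.3]
opening: 0.0469
finger_force: 0.0
time: 11.0
eef_pos: [0.4938, -0.2968, 0.19]
ee_rot: [-3.137, 0.003, 0.141]
ft_force: [-0.8, -0.1, -0.5]
opening: 0.0468
finger_force: 0.0
time: 11.1
eef_pos: [0.4938, -0.297, 0.1902]
ee_rot: [-3.138, 0.003, 0.147]
ft_force: [-0.3, 0.6, -0.6]
opening: 0.0466
finger_force: 0.0
wrist 0.77 [ 0.49806739 -0.30345544] len 0.1986809260130853 ang 8.490790123946148 ztop 0.04221779630924904
tool shift [ 0.0031  0.0064 -0.0091] tcp [ 0.494  -0.2976  0.1909] cage [-0.5208  0.0378  0.1909] toolz [-0.002  0.002 -1.   ] tooly cage [-0.98  -0.2   -0.003]
jar y [ 0.49920391 -0.480241    0.12000902] [ 0.5613754  -0.417321    0.14408339]
top 0.78 [ 0.49826371 -0.30526897] len 0.1926787672427235 ang 7.952032197895652 ztop 0.044776170135068405
tool shift [ 0.0029  0.0076 -0.0084] tcp [ 0.4942 -0.2982  0.1916] cage [-0.5213  0.0375  0.1916] toolz [-0.001  0.001 -1.   ] tooly cage [-0.98  -0.199 -0.002]Traceback (most recent call last):
  File "perch.py", line 12, in <module>
    print('jar y',P[j].min(0),P[j].max(0))
                  ~~~~~~~~^^^
    return umr_minimum(a, axis, None, out, keepdims, initial, where)
ValueError: zero-size array to reduction operation minimum which has no identity
```

```bash
p="python3 -m pendant"
$p '[[[0.003,0.007,0.04],[0,0,0],0],[[0,0,0.04],[0,0,0],0],[[0,0,0.04],[0,0,0],0],[[0,0,0.02],[0,0,0],0],[[0,0,0.015],[0,0,0],0]]' && $p '[[[0,0,0.009],[0,0,0],0],[[0,0,0],[0,0,0],0]]' && $p '[[[0,0,0],[0,0,0],-1],[[0,0,0],[0,0,0],-1],[[0,0,0],[0,0,0],-1],[[0,0,0],[0,0,0],-1],[[0,0,0],[0,0,0],-1]]'
```

```text
time: 11.8
eef_pos: [0.4972, -0.3043, 0.0351]
ee_rot: [-3.139, 0.002, 0.147]
ft_force: [-0.3, 0.1, -0.1]
opening: 0.0471
finger_force: 0.0
time: 12.0
eef_pos: [0.4981, -0.3052, 0.0279]
ee_rot: [-3.141, 0.001, 0.146]
ft_force: [-0.8, 0.1, 0.4]
opening: 0.0467
finger_force: 0.0
time: 12.5
eef_pos: [0.499, -0.3059, 0.0296]
ee_rot: [3.14, -0.001, 0.146]
ft_force: [-0.2, -0.1, 3.4]
opening: 0.0193
finger_force: 30.0
```

```bash
p="python3 -m pendant"
$p '[[[0,0,-0.01],[0,0,0],-1],[[0,0,-0.04],[0,0,0],-1],[[0,0,-0.04],[0,0,0],-1],[[0,0,-0.04],[0,0,0],-1],[[0,0,-0.04],[0,0,0],-1]]' && $p '[[[0,0,0],[0,0,5.7],-1],[[0,0,0],[0,0,5.7],-1]]' &&
$p '[[[0.0032,-0.0379,0],[0,0,0],-1],[[0.0032,-0.0379,0],[0,0,0],-1],[[0.0032,-0.0379,0],[0,0,0],-1],[[0.0032,-0.0379,0],[0,0,0],-1],[[0.0032,-0.0379,0],[0,0,0],-1]]' &&
$p '[[[0.0032,-0.0379,0],[0,0,0],-1],[[0.0032,-0.0379,0],[0,0,0],-1],[[0.0032,-0.0379,0],[0,0,0],-1],[[0.0032,-0.0379,0],[0,0,0],-1],[[0.0032,-0.0379,0],[0,0,0],-1]]' &&
$p '[[[0,0,0],[8.33,0,0],-1],[[0,0,0],[8.33,0,0],-1],[[0,0,0],[8.33,0,0],-1],[[0,0,0],[0,0,0],-1]]'
cat > notch.py <<'E'
from h import *
import sys
for n in sys.argv[1:]:
  im,P=cloud(n); cv2.imwrite('last_%s.png'%n,im)
  hsv=cv2.cvtColor(im,cv2.COLOR_BGR2HSV).astype(int); Q=w2c(P)
  o=(hsv[...,0]<14)&(hsv[...,1]>150)&(Q[...,0]>-.17)&(Q[...,0]<-.06)&(Q[...,2]>.04)&(Q[...,2]<.072)
  for s in(1,-1):
    q=Q[o&(s*Q[...,1]>.065)&(s*Q[...,1]<.1)]; t=q[q[:,2]>.058] if len(q) else q
    if len(t)>5: print(n,'post',s,len(t),'x',np.percentile(t[:,0],[2,98]).round(4),'y',np.percentile(t[:,1],[2,98]).round(4),'z',np.percentile(t[:,2],98).round(4))
  T=pose(); L=(P-T[:3,3])@T[:3,:3]
  m=(abs(L[...,1])<.025)&(abs(L[...,0])<.13)&(L[...,2]>-.035)&(L[...,2]<.02)&(hsv[...,0]<20)&(hsv[...,1]>80)
  q=L[m]; 
  if len(q)>20:
    print(n,'perch tool ends',np.percentile(q[:,0],[.5,99.5]).round(4),'z range',np.percentile(q[:,2],[2,98]).round(4),'y',np.percentile(q[:,1],[2,98]).round(4),'slopes',np.polyfit(q[:,0],q[:,1],1).round(3),np.polyfit(q[:,0],q[:,2],1).round(3))
go(c2w([-.11,0,.2])); print((C.T@pose()[:3,:3]).round(3).tolist(),read_state()['joint_pos'].round(2),read_state()['opening'])
E
python3 notch.py wrist top side; cp last_wrist.png pics/n.png
```

```text
time: 13.0
eef_pos: [0.498, -0.3052, 0.2005]
ee_rot: [-3.141, 0.0, 0.146]
ft_force: [1.1, -0.3, -2.1]
opening: 0.0195
finger_force: 30.0
time: 13.2
eef_pos: [0.4994, -0.3062, 0.2016]
ee_rot: [3.139, -0.004, -0.057]
ft_force: [-0.7, 0.2, -1.5]
opening: 0.0191
finger_force: 30.0
time: 13.7
eef_pos: [0.5243, -0.1156, 0.199]
ee_rot: [3.142, -0.0, -0.054]
ft_force: [0.1, 0.7, -0.6]
opening: 0.0195
finger_force: 30.0
time: 14.2
eef_pos: [0.5504, 0.0728, 0.199]
ee_rot: [3.142, -0.0, -0.053]
ft_force: [-0.3, 0.1, -0.3]
opening: 0.0192
finger_force: 30.0
time: 14.6
eef_pos: [0.5497, 0.0683, 0.197]
ee_rot: [-2.705, 0.004, -0.058]
ft_force: [-0.7, -0.8, -0.5]
opening: 0.0191
finger_force: 30.0
wrist post -1 108 x [-0.1311 -0.1228] y [-0.0861 -0.0742] z 0.0656
wrist perch tool ends [-0.0978  0.0984] z range [-0.0128 -0.005 ] y [-0.0076  0.0108] slopes [0.001 0.002] [ 0.005 -0.01 ]
top post 1 20 x [-0.1046 -0.0938] y [0.0729 0.0843] z 0.0667
top post -1 13 x [-0.1012 -0.0945] y [-0.0857 -0.0748] z 0.0668
top perch tool ends [-0.0504  0.0975] z range [-0.0149  0.0002] y [-0.008   0.0086] slopes [ 0.052 -0.005] [-0.034 -0.008]
side post 1 12 x [-0.1302 -0.0958] y [0.074  0.0875] z 0.0655
side post -1 7 x [-0.1322 -0.0929] y [-0.0826 -0.072 ] z 0.0636
side perch tool ends [-0.1016  0.0972] z range [-0.0143  0.0024] y [-0.0058  0.0114] slopes [0.025 0.007] [ 0.012 -0.007]
tool shift [ 0.0005 -0.0363  0.0156] tcp [0.5506 0.0712 0.1989] cage [-0.1496  0.0006  0.1989] toolz [ 0.023  0.421 -0.907] tooly cage [-0.907  0.001 -0.421]
[[-0.001, -0.907, 0.421], [-1.0, 0.001, -0.001], [0.0, -0.421, -0.907]] [-0.29  0.18  1.65  0.43  1.43  1.25] 0.019173024516715154
```

View pics/n.png

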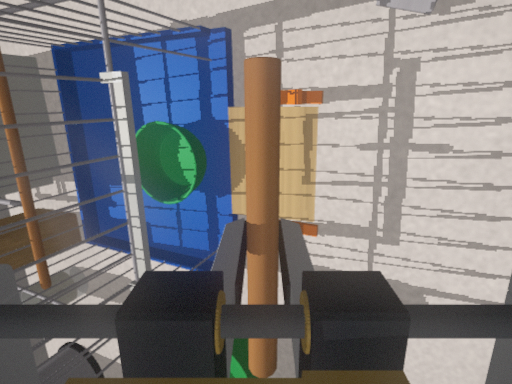

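The perch is held level and centred in the fingers. The posts measure at x≈-112 mm, y≈0. I'll go to just above them.

```bash
p="python3 -m pendant"
$p '[[[0,0.0033,0.03],[0,0,0],-1],[[0,0.0033,0.03],[0,0,0],-1],[[0,0.0033,0.03],[0,0,0],-1],[[0,0.0033,0.03],[0,0,0],-1],[[0,0,0],[0,0,0],-1]]'
python3 notch.py wrist side; for i in 1 ; do python3 -m pendant '[[[0,0,0],[0,0,0],-1]]'; python3 -c "
from h import *
go(c2w([-.1105,0,.0588]))"; done
```

```text
time: 15.25
eef_pos: [0.5488, 0.1128, 0.081]
ee_rot: [-2.705, 0.008, -0.049]
ft_force: [-0.4, 0.2, -0.4]
opening: 0.0191
finger_force: 30.0
wrist post -1 309 x [-0.1313 -0.1218] y [-0.0868 -0.0745] z 0.0648
wrist perch tool ends [-0.0995  0.0965] z range [-0.0108  0.0106] y [-0.0086  0.0217] slopes [0.011 0.001] [ 0.02  -0.008]
side post 1 13 x [-0.1323 -0.094 ] y [0.0768 0.0862] z 0.0642
side post -1 14 x [-0.1312 -0.0938] y [-0.0856 -0.0719] z 0.0645
side perch tool ends [-0.1036  0.0784] z range [-0.0147  0.0137] y [-0.0066  0.0238] slopes [0.013 0.005] [ 0.009 -0.006]
tool shift [ 0.0006 -0.0482 -0.1045] tcp [0.5527 0.1111 0.0849] cage [-0.1096  0.0006  0.0849] toolz [ 0.022  0.422 -0.907] tooly cage [-0.907 -0.001 -0.422]
[[0.001, -0.907, 0.422], [-1.0, -0.001, 0.0], [0.0, -0.422, -0.907]] [-0.22  0.32  1.74  0.46  1.19  1.2 ] 0.019383468696860747
time: 15.45
eef_pos: [0.5544, 0.1099, 0.0864]
ee_rot: [-2.706, -0.004, -0.053]
ft_force: [0.5, 0.1, 0.1]
opening: 0.0191
finger_force: 30.0
tool shift [-0.0013  0.0115  0.0251] tcp [0.5544 0.1099 0.0864] cage [-0.1107 -0.0012  0.0864] toolz [ 0.026  0.421 -0.907] tooly cage [-0.907 -0.001 -0.422]
```

```bash
p="python3 -m pendant"
$p '[[[0,0.0042,0.0091],[0,0,0],-1],[[0,0.0021,0.0045],[0,0,0],-1],[[0,0.0021,0.0045],[0,0,0],-1]]' && $p '[[[0,0,0],[0,0,0],-1]]' && $p '[[[0,0.0008,0.0018],[0,0,0],-1],[[0,0,0],[0,0,0],-1]]' && $p '[[[0,0.0008,0.0018],[0,0,0],-1],[[0,0,0],[0,0,0],-1]]'
```

```text
time: 15.75
eef_pos: [0.5528, 0.1097, 0.0642]
ee_rot: [-2.706, -0.0, -0.054]
ft_force: [-0.8, -0.3, 0.2]
opening: 0.0194
finger_force: 30.0
time: 15.85
eef_pos: [0.5519, 0.1099, 0.0634]
ee_rot: [-2.705, 0.002, -0.054]
ft_force: [-0.7, -0.2, -0.2]
opening: 0.0188
finger_force: 30.0
time: 16.05
eef_pos: [0.5526, 0.11, 0.0622]
ee_rot: [-2.705, 0.0, -0.054]
ft_force: [-0.2, 0.4, -1.1]
opening: 0.019
finger_force: 30.0
time: 16.25
eef_pos: [0.553, 0.1102, 0.0605]
ee_rot: [-2.705, -0.001, -0.053]
ft_force: [-0.1, 0.6, 0.3]
opening: 0.0191
finger_force: 30.0
```

```bash
p="python3 -m pendant"
$p '[[[0,0.0006,0.0014],[0,0,0],-1],[[0,0,0],[0,0,0],-1]]' && $p '[[[0,0.0006,0.0014],[0,0,0],-1],[[0,0,0],[0,0,0],-1]]'
python3 notch.py wrist; cp last_wrist.png pics/n2.png
```

```text
time: 16.45
eef_pos: [0.5532, 0.1107, 0.0599]
ee_rot: [-2.704, -0.001, -0.053]
ft_force: [-0.2, 0.9, 5.1]
opening: 0.0193
finger_force: 30.0
time: 16.65
eef_pos: [0.5532, 0.1107, 0.0598]
ee_rot: [-2.703, -0.001, -0.052]
ft_force: [-3.4, -0.3, 12.7]
opening: 0.0191
finger_force: 30.0
wrist post 1 280 x [-0.1317 -0.095 ] y [0.0721 0.0859] z 0.0653
wrist post -1 700 x [-0.1313 -0.0935] y [-0.0867 -0.0742] z 0.0649
wrist perch tool ends [-0.0971  0.0983] z range [-0.0133  0.0035] y [-0.0138  0.0166] slopes [-0.009  0.001] [ 0.012 -0.01 ]
tool shift [ 0.0002 -0.0595 -0.127 ] tcp [0.5532 0.1107 0.0597] cage [-0.1099  0.      0.0597] toolz [ 0.023  0.424 -0.905] tooly cage [-0.905 -0.    -0.424]
[[0.0, -0.905, 0.424], [-1.0, -0.0, -0.001], [0.001, -0.424, -0.905]] [-0.22  0.36  1.75  0.48  1.15  1.18] 0.019169840104978103
```

View pics/n2.png

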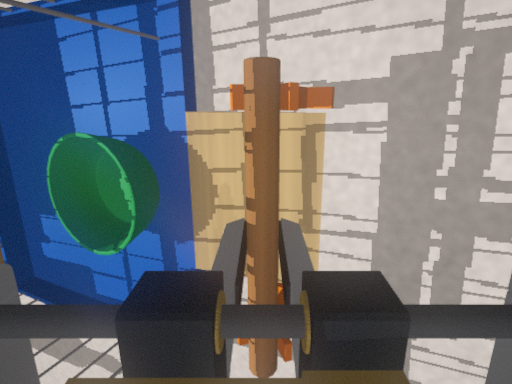

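The perch is seated in both notches, at (262,97) and (265,345), with about 12 N of contact. I'll ease off, release and retreat.

```bash
p="python3 -m pendant"
$p '[[[0,-0.0005,-0.001],[0,0,0],-1],[[0,0,0],[0,0,0],-0.5],[[0,0,0],[0,0,0],-0.4],[[0,0,0],[0,0,0],-0.2],[[0,0,0],[0,0,0],0]]' && $p '[[[0,0,0],[0,0,0],0],[[0,0,0],[0,0,0],0]]' && $p '[[[0,0,-0.01],[0,0,0],0],[[0,0,-0.02],[0,0,0],0],[[0,0,-0.03],[0,0,0],0],[[0,0,-0.04],[0,0,0],0],[[0,0,-0.04],[0,0,0],0]]' && $p '[[[0,0,-0.04],[0,0,0],0],[[0,0,-0.04],[0,0,0],0],[[0,0,0],[0,0,0],0]]'
python3 look.py top wrist
python3 - <<'E'
from h import *
T=np.load
for n in('wrist','side','top'):
  im,P=cloud(n); Q=w2c(P); m=(abs(Q[...,0]+.11)<.03)&(abs(Q[...,1])<.13)&(Q[...,2]>.062)&(Q[...,2]<.09); q=Q[m]
  print(n,len(q),np.percentile(q,1,axis=0).round(4),np.percentile(q,99,axis=0).round(4),'slope x,z',np.polyfit(q[:,1],q[:,0],1).round(3),np.polyfit(q[:,1],q[:,2],1).round(3))
  if n!='top': cv2.imwrite('pics/f_%s.png'%n,im if n=='wrist' else cv2.resize(im[100:300,120:380],None,fx=3,fy=3))
E
```

```text
time: 17.2
eef_pos: [0.5524, 0.1101, 0.0579]
ee_rot: [-2.706, 0.001, -0.054]
ft_force: [-0.3, -0.2, -0.1]
opening: 0.0408
finger_force: 0.0
time: 17.4
eef_pos: [0.5526, 0.1101, 0.0582]
ee_rot: [-2.706, 0.0, -0.054]
ft_force: [-0.5, 0.5, -0.2]
opening: 0.0469
finger_force: 0.0
time: 17.9
eef_pos: [0.5491, 0.0505, 0.1869]
ee_rot: [-2.706, 0.0, -0.053]
ft_force: [-0.2, 0.0, 0.4]
opening: 0.0469
finger_force: 0.0
time: 18.2
eef_pos: [0.5514, 0.0142, 0.2648]
ee_rot: [-2.71, -0.013, -0.056]
ft_force: [0.4, -0.3, 0.0]
opening: 0.0467
finger_force: 0.0
tool shift [-0.0066  0.0339  0.256 ] tcp [0.5514 0.0142 0.2648] cage [-0.2064 -0.0032  0.2648] toolz [ 0.035  0.417 -0.908] tooly cage [-0.908 -0.002 -0.419]
top 714 green lo [ 0.0044 -0.0532  0.0074] hi [0.1272 0.054  0.0579]
rim circle ((0.05866976082324982, 0.00037443230394273996), 0.05528463050723076)
wrist 2894 green lo [ 0.0031 -0.0523  0.0075] hi [0.1351 0.0555 0.0548]
rim circle ((0.05771293863654137, 0.0013027847744524479), 0.054791755974292755)
wrist 2418 [-0.13   -0.0974  0.0622] [-0.0945  0.0975  0.0727] slope x,z [-0.006 -0.114] [0.001 0.069]
side 204 [-0.1302 -0.0965  0.0622] [-0.1052  0.1     0.0738] slope x,z [-0.005 -0.117] [-0.001  0.068]
top 253 [-0.1298 -0.0971  0.0621] [-0.0941  0.098   0.075 ] slope x,z [-0.041 -0.111] [0.005 0.069]
```

View pics/f_wrist.png

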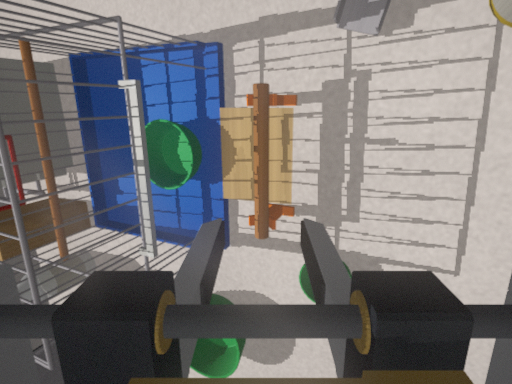

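View pics/f_side.png

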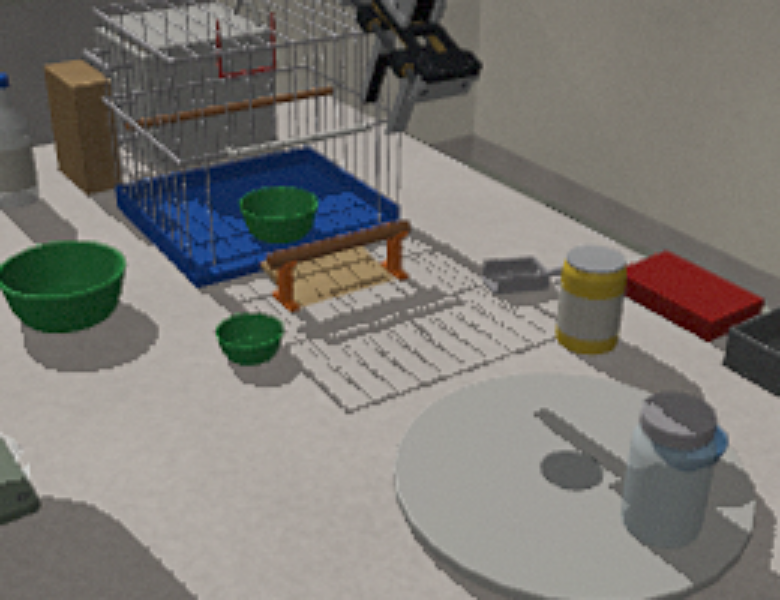

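The perch lies level in both notches, centred from -97 to +98 mm. The bowl is flat in the cage, and the jar, dish, scoop and tin look undisturbed.

```bash
python3 -c "
from rig import hand_in
print(hand_in())"
```

```text
the job is handed in; nothing more can be done
None
```

I handed the job in at about 18 s of the 69 s: the green bowl sits flat on the cage floor past the lip, the perch rests level and roughly centred in both notches, and the jar, dish, scoop and tin look undisturbed.

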